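Check the mirror mount's spring at the mallet bench

ROBOT

A 7-joint arm with a two-finger parallel gripper is mounted at the origin on the work surface. World frame = base frame: x ahead of the robot, y to its left, z up, the work surface at z = 0. Lengths are in m, angles in rad, forces in N, time in s.
With the tool pointing down it reaches from about 0.35 to 0.9 m from the base axis. Payload 8.1 kg.
Tool frame: the origin (TCP) lies midway between the tips of the shut fingers; the grasp point (between the pads) lies 19 mm behind it; z points along the fingers, y is the line along which they close (so a half turn about z gives the same grasp; the last joint's range is limited). The gripper opens to 92 mm and grips with 3 to 60 N. Pads are 19 mm wide; open, the fingers measure 130 mm over their backs; the gripper's body (75 mm by 190 mm) begins 47 mm behind the grasp point.
Start: joints at [1.04, 0.434, 0.025, 1.573, -0.012, 1.134, -0.075], TCP at [0.259, -0.569, 0.227] pointing down, gripper open.
Joint ranges: [-2.62, 2.62], [-0.44, 2.09], [-1.27, 1.32], [0.08, 2.57], [-1.32, 4.46], [0.12, 2], [-2.74, 2.74]. Speed limits (rad/s): [2.22, 2.22, 3.01, 3.01, 3.14, 3.14, 3.14].

INTERFACE

Orientations are given as a rotation vector (axis times angle).
In Python, from cell import observe, get_image, camera_model, sign_off, recognise, silhouettes gives the robot as it stands.
- The arm moves only by the tool apply_moves, never from a script. Its argument "motion" is a list of rows, each an object of numbers: "x", "y", "z": the shift along the world's x, y, z in cm; "yaw": the turn about the world's z in degrees; "hand": the opening, from -1 (shut) to 1 (fully open), so that 0 is half open. In form: [{"x": .., "y": .., "z": .., "yaw": .., "hand": ..}, ...]. A call has 1 to 10 rows; each row is the pose to reach, as a shift and turn from the pose commanded when the call began; what a row does not reach only later rows make up. A row lasts 1/8 s, in which the tool goes at most 62.5 mm and 10.7 degrees, less where a joint would pass 70% of its speed; a pose out of reach is approached as far as the arm can. A call with a gripper value outside its range is refused whole. The fingers move at their own pace and stop on an object; "newtons" is the grip in N (left out, the last holds). Time passes only in rows, so rows that repeat a pose let the fingers close. It gives the time, the measured TCP pose, the force, the opening and the grip force at its end, in the units of the state.
- observe(): the state, without advancing time (a new reading comes with each control period).
- get_image(name): name is "side" or "top" or "wrist"; returns the picture (400x640x3 uint8, blue, green, red); there is no depth.
- camera_model(name): a dict with "camera_matrix" (3x3 intrinsics, pixels), "T" (4x4, takes a point from camera to world coordinates). Camera axes: x right, y up, looking along -z (the intrinsics and any distortion apply to the point x, -y, -z); pixel columns grow to the right and rows downward; lengths in m; the calibration is good to about 2 mm. A picture is of the moment at which its call begins: read the wrist's pose just before it. camera_model takes no time and is no camera call; for the wrist camera it gives the pose at the moment of the call.
- sign_off(): hands the job in; it is judged then, once.
Trained networks look in the newest picture that a camera, given by its name, has taken for a name from the list of things; names that differ only in an ending like _2 or _b are one class to them, and where a whole thing is asked for, a point or a joint stands for the part that bears it (a point fixed in the world has none). Each returns a list of dicts, best first, with "p" (0 to 1); they miss things now and then, are a little off and sometimes report something else, mostly with a low value. They report only what shows in the picture. A call takes as long as a camera call.
- recognise(query, camera): "rect" ([left, top, right, bottom] in pixels, round what is visible of it).
- silhouettes(query, camera): "mask" (400x640 bool, what is visible of it) and "rect" ([left, top, right, bottom] in pixels, round what is visible of it).
The state is a dict: "clock": time; "joints": joint angles; "dq": joint speeds; "joint_efforts": joint torques, N m; "position": TCP position; "ee_rot": TCP orientation; "force": force on the tool from outside, world axes, zero at the start; "ft_torque": the same for the moment, N m; "width": opening from 0.0 (shut) to 1.0 (fully open); "gripper_force": force on a finger pad.
Only numpy, scipy, OpenCV 4.12 (cv2) and the standard library are available. Lean on these libraries where they do the work, as an engineer would, in place of code of your own. Each camera call takes 0.05 s, during which the arm holds its last target. There are 200 camera calls.

TASK

Check the corner spring of the bore-sight mirror mount: with closed fingertips press the brass thumb pad straight down until the black needle stands on the red mark of the scale, without running past the mark, and keep it there for a good second. Then ease the pad back up slowly under the fingers, without letting it snap up, until the needle is back at rest, and move clear. Keep off the mirror glass, the needle and the scale, and leave everything else on the bench where it lies.

Things in the scene. Friction and masses are not known exactly. Their poses are not given: they have to be found in the camera images.
- pad_top (a point): Centre of the flat top of the round brass thumb pad (28 mm across, standing 8 mm proud) on the sprung corner of the square aluminium tilt plate (120 x 120 x 12 mm). When up it lies 60 mm above the bench, at x -50, y +50 mm in the mount's frame. Pressed straight down it sinks 12.5 mm per rad of needle travel.
- thumb_pad: The brass thumb pad itself; origin at the centre of its underside, 8 mm under its top. It moves with the tilt plate.
- mount: The mirror mount, fixed to the bench: green base 230 x 150 x 14 mm (x -77 to 153), tilt plate above. Origin on the bench under the centre of the plate; z up, x from the thumb-pad side towards the scale, y from the plate's two pivot balls towards its sprung edge. A steel up-stop claw hooks over the sprung edge at x 20, y 53 to 71 mm, its top 58 mm above the bench.
- scale: White fan-shaped scale, black graduations, at the mount's +x end. Its foot is the needle pivot (its origin; mount's x 130, y 37.5, z 45 mm); from there it leans back 0.5 rad over towards the plate (mount's -x), facing up and +x. Fan 95 mm in radius, 0.7 rad either side of its own z axis; with the red mark it tops out 140 mm above the bench at x 75 mm. x axis = its face's normal, y as the mount's.
- needle_blade: The black needle, 4 to 6 mm wide; origin at its pivot, z axis along it to the tip, x axis square to the scale's face, outwards.
- tilt_plate (a joint): Tilt of the plate about a level line along the mount's x axis at y -50, z 46 mm, rad: 0 = up against its stop; grows as the pad is pressed (pad sinks 100 mm per rad), lower stop 0.15. A coil spring backs it: about 4 N on the pad starts it moving, then 0.7 N more per mm; let go, it comes up by itself.
- needle (a joint): Angle of the black needle in front of the white scale, rad: 0 = at rest at the first long graduation; grows as the pad is pressed, 8 times the plate's tilt (geared). The needle sweeps parallel to the scale's face, from 0.6 rad off the scale's middle on the mount's -y side (at 0) over to the +y side. Long graduations stand every 0.2 rad, short ones between.
- index (a joint): Where the red setting mark sits on the rim of the scale, rad, in the same measure as the needle: the needle stands on the middle of the mark when both joints read the same. Stiff; set by an earlier worker between 0.45 and 0.95 and to be left there.
- needle_pivot (a point): Pivot of the needle, 45 mm above the bench, in the mount's frame at x 130, y 37.5 mm.
- needle_tip (a point): Tip of the needle, 95 mm from its pivot. Its z axis runs outwards along the needle, its y axis is the way the tip moves as the pad is pressed.
- index_mark (a point): Middle of the red setting mark, a clip 22 mm wide and 10 mm high riding on the rim of the scale; this point is on the radius of the needle tip (95 mm from the pivot), just under the clip. Axes as for the needle tip.
- mirror: Round mirror glass, 62 mm across, facing up in a black 74 mm bezel in the middle of the tilt plate; origin at the centre of its underside, its face 4 mm above that, 56 mm above the bench.
- boxwood_head: Loose bystander: pale cracked boxwood mallet head, a barrel 76 mm across and 90 mm high standing on end; origin under its centre.
- beech_head: Loose bystander: beech mallet head block 62 x 100 x 62 mm; origin under its centre.
- cherry_grip: Loose bystander: red-brown cherry handle grip lying along its x axis, 146 mm long, 34 mm high, brass end; origin on the bench under its middle.
- sizing_block: Loose bystander: stepped cast aluminium sizing block 70 x 90 x 50 mm; origin under its centre.
- wax_tin: Loose bystander: wax tin 72 mm across, 45 mm high; origin under its centre.
- pewter_ring: Loose bystander: grey pewter end ring 66 mm across, 16 mm high; origin under its centre.
- wedge: Loose bystander: small dark stepped wedge 50 x 26 x 14 mm, lying near the mount; origin under its centre.

How it is judged:
On the way, in this order (a step that is already met when the one before it is completed fails the run):
1. the brass pad is pressed and the needle stands on the red mark (tip within 12 mm of its middle) for 0.7 s (y of needle_tip in the frame of index_mark between -0.012 and 0.012 m and contact force between the fingers and thumb_pad above 1 N), for 0.7 s.
2. the pad is back up: needle within 0.06 rad of rest (value of joint needle below 0.06 rad), for 0.2 s.
At the end, for the whole second after the job is handed in: After the needle has stood on the red mark for 0.7 s or more: plate up against its stop and still (needle within 0.06 rad of rest), red mark unmoved (5 mm), all loose things within 12 mm of where they lay, robot clear of everything (value of joint needle below 0.06 rad and value of joint tilt_plate below 0.01 rad and not (velocity of joint tilt_plate above 0.02 rad/s) and distance of index_mark from where it was at the start of the episode below 0.005 m and distance of each of boxwood_head, beech_head, cherry_grip, sizing_block, wax_tin, pewter_ring, wedge from where it was at the start of the episode below 0.012 m); the robot touches nothing.
It fails at once if needle run past the red mark (tip more than 21 mm beyond its middle) (y of needle_tip in the frame of index_mark above 0.021 m).
It fails at once if pad allowed to snap up (plate rising faster than 1.5 rad/s, 150 mm/s at the pad) (velocity of joint tilt_plate below -1.5 rad/s).
It fails at once if mirror glass, needle or scale touched, or the red mark shifted (contact force between anything else and mirror above 0.3 N or contact force between anything else and needle_blade above 0.3 N or contact force between anything else and scale above 0.3 N or distance of index_mark from where it was at the start of the episode above 0.006 m).
It fails at once if a loose thing moved, lifted or knocked (distance of any of boxwood_head, beech_head, cherry_grip, sizing_block, wax_tin, pewter_ring, wedge from where it was at the start of the episode above 0.015 m).
It also fails if it takes over 35 s, if anything falls off the work surface, if the arm or the gripper's body presses on something with over 40 N, if the wrist force passes 120 N, or if a joint passes its speed limit or range.

## Working session

There is one attempt and no reset: what is moved stays moved. The work goes in short steps, Python scripts to look and compute and a tool call to move; the robot and the scene stay as the last step left them, time stands still between calls to the robot, and variables do not carry over. Pictures are saved under pics/ and viewed, at most 10 in all, crops included, and the job is handed in when it is done.

Besides the shell and the picture viewer there is one more tool, called after "Emit:" as a command line: name --argument value ..., lists and objects as JSON in quotes. apply_moves: Moves the arm, as the interface text tells. Its arguments: {"type":"object","properties":{"motion":{"type":"array","items":{"type":"object","properties":{"x":{"type":"number"},"y":{"type":"number"},"z":{"type":"number"},"yaw":{"type":"number"},"hand":{"type":"number"}}}},"newtons":{"type":"number"}},"required":["motion"]}

```bash
mkdir -p pics; cat > h.py <<'E'
import numpy as np, cv2
from cell import *
def ray(cam,px):
    m=camera_model(cam);K=np.array(m["camera_matrix"]);T=np.array(m["T"])
    d=m.get("distortion",m.get("dist"))
    p=cv2.undistortPoints(np.array([[px]],float),K,None if d is None else np.array(d,float))[0,0]
    return T[:3,3],T[:3,:3]@np.array([p[0],-p[1],-1.])
def atz(cam,px,z):
    o,d=ray(cam,px);return o+d*(z-o[2])/d[2]
def proj(cam,P):
    m=camera_model(cam);K=np.array(m["camera_matrix"]);T=np.array(m["T"])
    c=(np.atleast_2d(P)-T[:3,3])@T[:3,:3];c=c*[1,-1,-1]
    q=c@K.T;return q[:,:2]/q[:,2:]
E
python3 - <<'E'
from h import *
print(camera_model("top").keys(),observe()["clock"],observe()["position"],observe()["ee_rot"])
for c in("top","side"):
    cv2.imwrite(f"pics/{c}0.png",get_image(c))
    print(c,camera_model(c)["T"][:3])
    for q in("thumb_pad","mirror","scale","needle_blade","index_mark","mount","tilt_plate"):
        for r in silhouettes(q,c)[:2]:
            ys,xs=np.nonzero(r["mask"]);print(c,q,round(r["p"],2),np.round(r["rect"]),xs.mean().round(1),ys.mean().round(1))
E
```

```text
dict_keys(['camera_matrix', 'T']) 0.0 [ 0.25901525 -0.56824632  0.22592849] [-3.06854661e+00 -6.66407492e-01  7.50848344e-04]
top [[ 0.00689321  0.98378022 -0.17924551  0.35171797]
 [-0.99959692  0.01171573  0.02585991  0.0059274 ]
 [ 0.02754046  0.178995    0.98346444  1.24496586]]
top thumb_pad 0.67 [272. 195. 286. 208.] 279.9 200.7
top mirror 0.6 [292. 173. 319. 200.] 306.5 187.3
top scale 0.68 [302. 141. 312. 149.] 307.3 143.7
top scale 0.63 [279. 132. 332. 150.] 305.3 139.5
top needle_blade 0.54 [138. 143. 201. 167.] 166.6 154.5
top index_mark 0.51 [305. 140. 313. 152.] 307.3 143.8
top index_mark 0.48 [433. 197. 485. 236.] 458.9 217.3
top mount 0.86 [267. 126. 351. 231.] 310.4 177.5
top tilt_plate 0.67 [275. 142. 340. 218.] 306.3 187.6
top tilt_plate 0.21 [313. 136. 322. 145.] 317.8 139.3
side [[-0.73649697  0.38891137 -0.55346197 -0.13034522]
 [-0.67602561 -0.39451597  0.6223717   0.76408433]
 [ 0.02369784  0.83252934  0.55347386  0.80412744]]
side thumb_pad 0.55 [288. 217. 298. 223.] 295.3 219.1
side mirror 0.63 [293. 198. 311. 212.] 301.6 205.4
side mirror 0.39 [373. 161. 404. 190.] 389.6 174.3
side scale 0.61 [255. 169. 294. 193.] 274.9 181.9
side mount 0.88 [261. 170. 337. 246.] 294.5 208.0
side mount 0.59 [257. 170. 298. 198.] 275.5 181.4
side tilt_plate 0.55 [270. 190. 330. 226.] 302.0 207.9
```

```bash
python3 - <<'E'
from h import *
p=atz("top",(279.9,201),.06);m=atz("top",(306.5,187),.056);print(p,m)
print(atz("side",(294,219.5),.06),atz("side",(301.6,205.4),.056))
for c,(x,y) in {"top":(306,180),"side":(296,205)}.items():
    i=cv2.imread(f"pics/{c}0.png")[y-75:y+75,x-100:x+100]
    cv2.imwrite(f"pics/{c}0z.png",cv2.resize(i,None,fx=4,fy=4,interpolation=cv2.INTER_CUBIC))
E
```

```text
[0.56498008 0.06860987 0.06      ] [0.60008193 0.00673643 0.056     ]
[0.56231687 0.0740628  0.06      ] [0.5979772  0.00708702 0.056     ]
```

View pics/top0.png

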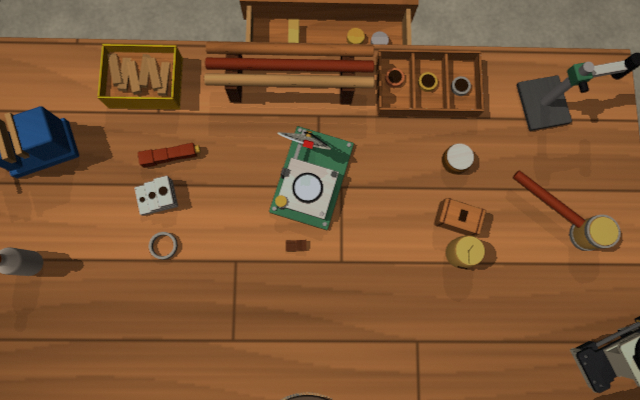

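View pics/top0z.png

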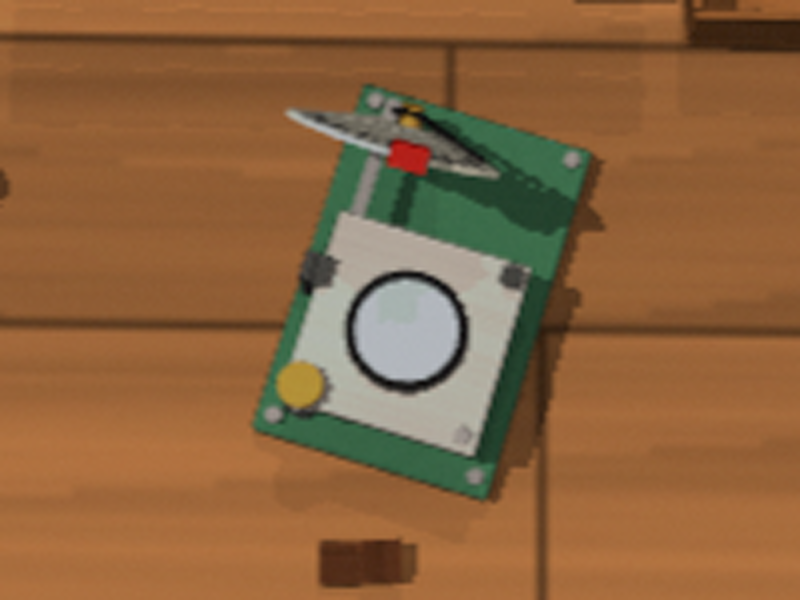

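View pics/side0z.png

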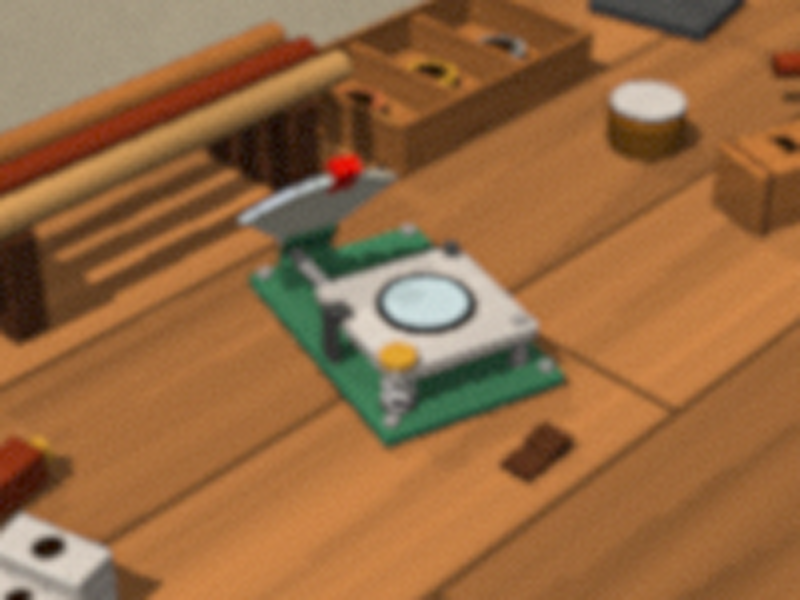

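The top view shows the pad at about (281,201), the mirror at (307.6,187.4) and the red clip at (308,144). The scale is at the upper end, and the wedge is well clear below the mount. The side view agrees. Next I'll fit the mount pose and the index.

```bash
cat >> h.py <<'E'
def mk(x,y,a):
    c,s=np.cos(a),np.sin(a);return lambda p:np.array([[c,-s,0],[s,c,0],[0,0,1]])@np.array(p)+[x,y,0]
def mark(th,r=.1):
    f=th-.6;return np.array([.13,.0375,.045])+r*np.array([-np.sin(.5)*np.cos(f),np.sin(f),np.cos(.5)*np.cos(f)])
def redpix(img):
    h=cv2.cvtColor(img,cv2.COLOR_BGR2HSV).astype(int);return (((h[...,0]<5)|(h[...,0]>175))&(h[...,1]>200)&(h[...,2]>150))
E
python3 - <<'E'
from h import *
from scipy.optimize import least_squares
from scipy.spatial.transform import Rotation as R
obs={}
for c,b in(("top",(280,120,340,170)),("side",(255,150,300,190))):
    m=redpix(cv2.imread(f"pics/{c}0.png"));k=np.zeros_like(m);k[b[1]:b[3],b[0]:b[2]]=1
    ys,xs=np.nonzero(m&k);obs[c]=(xs.mean(),ys.mean());print(c,len(xs),obs[c])
d=[("top",(-.05,.05,.06),(280.9,200.9)),("top",(0,0,.056),(307.6,187.4)),("side",(-.05,.05,.06),(295.2,219)),("side",(0,0,.056),(302,205.3))]
def f(p):
    M=mk(*p[:3]);r=[proj(c,M(q))[0]-u for c,q,u in d]
    r+=[proj(c,M(mark(p[3])))[0]-obs[c] for c in obs];return np.ravel(r)
s=least_squares(f,[.6,.007,-.28,.7]);print(s.x,s.fun.round(1));np.save("fit.npy",s.x)
M=mk(*s.x[:3]);print("pad",M((-.05,.05,.06)))
st=observe();Rt=R.from_rotvec(st["ee_rot"]).as_matrix();print(Rt.round(3),st["position"])
w=camera_model("wrist");print(np.array(w["T"]).round(3), w["camera_matrix"],"cam in tool",Rt.T@(np.array(w["T"])[:3,3]-st["position"]))
ax=np.degrees(np.arctan2(Rt[1,0],Rt[0,0]));print("toolx deg",ax,"mount x deg",np.degrees(s.x[2]))
E
```

```text
top 50 (np.float64(307.62), np.float64(143.92))
side 31 (np.float64(281.5806451612903), np.float64(170.93548387096774))
[ 0.59819155  0.00473192 -0.28977309  0.46585029] [-0.3  0.3 -0.3  0.4  0.  -1.   0.1 -0.3  0.5 -0.4 -0.3  0.9]
pad [0.56456285 0.06693409 0.06      ]
[[ 0.91   0.415  0.   ]
 [ 0.415 -0.91  -0.   ]
 [ 0.     0.    -1.   ]] [ 0.25931405 -0.56869457  0.22675144]
[[ 0.415  0.876  0.247  0.326]
 [-0.91   0.399  0.114 -0.537]
 [ 0.001 -0.272  0.962  0.385]
 [ 0.     0.     0.     1.   ]] [[293.59431824   0.         318.35772926]
 [  0.         293.59431824 197.05256734]
 [  0.           0.           1.        ]] cam in tool [ 0.07396099 -0.00059485 -0.15817454]
toolx deg 24.50890053450648 mount x deg -16.60277499321953
```

Emit:
apply_moves --motion '[{"x": 2,"y": 4,"z": 0,"yaw": -4,"hand": -1},{"x": 4.2,"y": 9,"z": 0,"yaw": -10,"hand": -1},{"x": 6.5,"y": 13.5,"z": 0,"yaw": -16,"hand": -1},{"x": 9,"y": 18.5,"z": 0,"yaw": -22,"hand": -1},{"x": 11.2,"y": 23.5,"z": 0,"yaw": -28,"hand": -1},{"x": 13.5,"y": 28,"z": 0,"yaw": -33,"hand": -1},{"x": 15.8,"y": 33,"z": 0,"yaw": -38,"hand": -1},{"x": 18,"y": 37.5,"z": 0,"yaw": -41,"hand": -1},{"x": 20.5,"y": 42.5,"z": 0,"yaw": -41,"hand": -1},{"x": 22.5,"y": 47,"z": 0,"yaw": -41,"hand": -1}]' --newtons 20

```text
clock: 2.05
position: [0.4852, -0.0967, 0.2271]
ee_rot: [-3.109, 0.45, -0.001]
force: [0.4, -0.1, -0.9]
width: 0.007
gripper_force: 0.0
```

Emit:
apply_moves --motion '[{"x": 2,"y": 4,"z": 0},{"x": 4,"y": 8.5,"z": 0},{"x": 6,"y": 12.5,"z": 0},{"x": 7.5,"y": 15.5,"z": 0},{"x": 8.1,"y": 16.6,"z": 0},{"x": 8.1,"y": 16.6,"z": 0},{"x": 8.1,"y": 16.6,"z": 0}]'

```text
schema error: expected keys x, y, z, yaw, hand
```

```bash
python3 - <<'E'
from h import *
from scipy.spatial.transform import Rotation as R
st=observe();print(st["clock"],st["position"],st["force"],st["width"],R.from_rotvec(st["ee_rot"]).as_matrix().round(3).tolist())
i=get_image("wrist");cv2.imwrite("pics/w1.png",i)
fit=np.load("fit.npy");M=mk(*fit[:3])
for q,pt in(("thumb_pad",(-.05,.05,.056)),("mirror",(0,0,.056)),("index_mark",mark(fit[3]))):
    print(q,"pred",proj("wrist",M(pt)))
    for r in silhouettes(q,"wrist")[:2]:
        ys,xs=np.nonzero(r["mask"]);print(round(r["p"],2),np.round(r["rect"]),xs.mean().round(1),ys.mean().round(1))
        if q!="index_mark":print(atz("wrist",(xs.mean(),ys.mean()),.06 if q[0]=="t" else .056))
print(proj("wrist",st["position"]))
E
```

```text
2.05 [ 0.48515532 -0.09673837  0.22705412] [ 0.36761121 -0.05517939 -0.9016651 ] 0.007351823472881541 [[0.959, -0.283, 0.001], [-0.283, -0.959, 0.0], [0.001, -0.0, -1.0]]
thumb_pad pred [[166.53341957 153.94413621]]
mirror pred [[203.56103075 107.35030156]]
0.68 [169.  74. 230. 138.] 197.1 105.4
[0.6007937  0.00661044 0.056     ]
0.63 [ 96.   1. 131.   3.] 114.6 1.4
[0.71390552 0.04672756 0.056     ]
index_mark pred [[116.43060321 -10.5849325 ]]
[[317.07637134 244.05325227]]
```

View pics/w1.png

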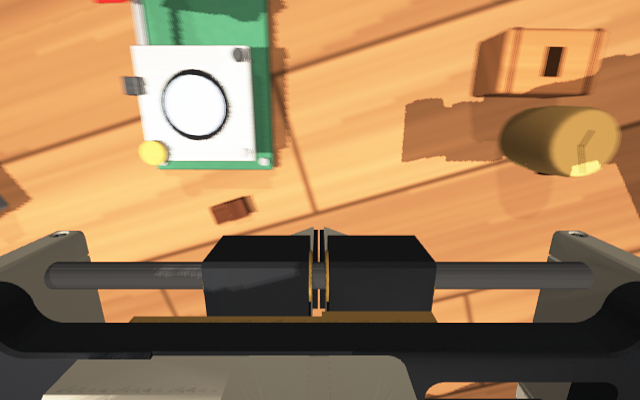

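The wrist view shows the pad at (153,152), the mirror at (195,104) and the red clip at the top edge. The arm was still moving, so this measurement isn't reliable. I'll continue to above the pad.

Emit:
apply_moves --motion '[{"x": 2,"y": 4,"z": 0,"yaw": 0,"hand": -1},{"x": 4,"y": 8.5,"z": -1,"yaw": 0,"hand": -1},{"x": 6,"y": 12.5,"z": -2,"yaw": 0,"hand": -1},{"x": 7.5,"y": 15.5,"z": -3,"yaw": 0,"hand": -1},{"x": 8,"y": 16.5,"z": -4,"yaw": 0,"hand": -1},{"x": 8,"y": 16.5,"z": -4,"yaw": 0,"hand": -1},{"x": 8,"y": 16.5,"z": -4,"yaw": 0,"hand": -1},{"x": 8,"y": 16.5,"z": -4,"yaw": 0,"hand": -1}]'

```text
clock: 3.25
position: [0.5643, 0.0647, 0.1873]
ee_rot: [3.108, -0.454, 0.001]
force: [-0.3, -0.5, -0.2]
width: 0.004
gripper_force: 0.0
```

```bash
python3 - <<'E'
from h import *
st=observe();print(st["clock"],st["position"],st["force"])
i=get_image("wrist");cv2.imwrite("pics/w2.png",i)
fit=np.load("fit.npy");M=mk(*fit[:3])
for q,pt in(("thumb_pad",(-.05,.05,.06)),("mirror",(0,0,.056)),("index_mark",mark(fit[3]))):
    print(q,"pred",proj("wrist",M(pt)))
    for r in silhouettes(q,"wrist")[:2]:
        ys,xs=np.nonzero(r["mask"]);print(round(r["p"],2),np.round(r["rect"]),xs.mean().round(1),ys.mean().round(1))
        if q!="index_mark":print(atz("wrist",(xs.mean(),ys.mean()),.06 if q[0]=="t" else .056))
ys,xs=np.nonzero(redpix(i)[:200]);print(len(xs),xs.mean(),ys.mean())
print(proj("wrist",st["position"]))
E
```

```text
3.25 [0.56428216 0.06471326 0.18732696] [-0.28018594 -0.52949076 -0.158955  ]
thumb_pad pred [[317.19374415 190.55969914]]
0.69 [304. 174. 331. 202.] 315.3 187.7
[0.56797673 0.06819764 0.06      ]
mirror pred [[369.01483411 139.60802078]]
0.85 [334. 102. 401. 169.] 366.9 136.7
[0.60148777 0.00636937 0.056     ]
index_mark pred [[357.74433992  19.38472432]]
0.61 [332.   3. 375.  36.] 354.1 18.9
0.2 [245.   0. 440. 203.] 359.4 95.1
223 349.1883408071749 14.699551569506726
[[321.42368964 244.03114095]]
```

View pics/w2.png

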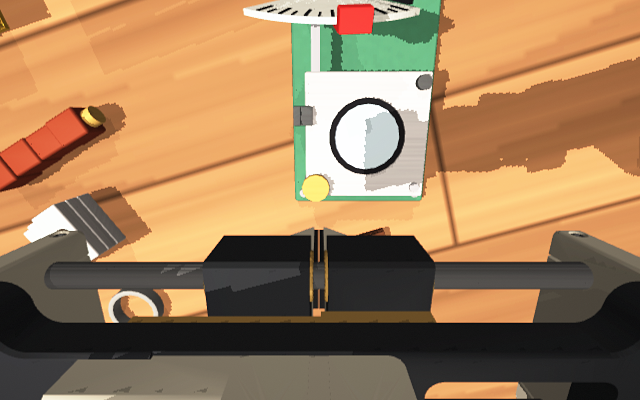

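The wrist view shows the pad at (315,188), the mirror at (367,137) and the red clip at (355,19). These agree with the fit to about 3 mm. Index comes out at about 0.47 rad, so the pad should sink about 5.9 mm. I'll descend to just above the pad.

Emit:
apply_moves --motion '[{"x": 0.1,"y": 0.1,"z": -2,"yaw": 0,"hand": -1},{"x": 0.2,"y": 0.2,"z": -5,"yaw": 0,"hand": -1},{"x": 0.2,"y": 0.3,"z": -8,"yaw": 0,"hand": -1},{"x": 0.2,"y": 0.3,"z": -10.5,"yaw": 0,"hand": -1},{"x": 0.2,"y": 0.3,"z": -11.5,"yaw": 0,"hand": -1},{"x": 0.2,"y": 0.3,"z": -11.5,"yaw": 0,"hand": -1},{"x": 0.2,"y": 0.3,"z": -11.5,"yaw": 0,"hand": -1},{"x": 0.2,"y": 0.3,"z": -11.5,"yaw": 0,"hand": -1}]'

```text
clock: 4.45
position: [0.5669, 0.0694, 0.0727]
ee_rot: [-3.109, 0.451, -0.003]
force: [-0.2, 0.5, -0.7]
width: 0.002
gripper_force: 0.0
```

```bash
python3 - <<'E'
from h import *
st=observe();print(st["clock"],st["position"],st["force"])
i=get_image("wrist")
for q in("thumb_pad","mirror"):
    for r in silhouettes(q,"wrist")[:1]:
        ys,xs=np.nonzero(r["mask"]);print(q,round(r["p"],2),np.round(r["rect"]),atz("wrist",(xs.mean(),ys.mean()),.06 if q[0]=="t" else .056))
t=get_image("top");j=cv2.resize(t[115:175,270:350],None,fx=5,fy=5,interpolation=cv2.INTER_CUBIC)
w=i[100:300,220:420];w=cv2.resize(w,(400,400));j=cv2.resize(j,(400,300));j=cv2.copyMakeBorder(j,0,100,0,0,0)
cv2.imwrite("pics/c3.png",np.hstack([w,j]))
E
```

```text
4.45 [0.56693587 0.06940068 0.07272695] [-0.1945878   0.4540468  -0.65689538]
thumb_pad 0.63 [301. 211. 344. 235.] [0.57523742 0.06483364 0.06      ]
mirror 0.97 [354.  98. 462. 204.] [0.60193177 0.0051635  0.056     ]
```

View pics/c3.png

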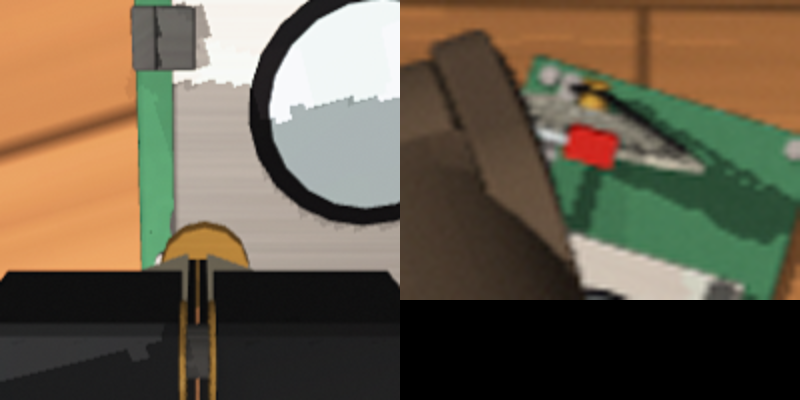

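The fingertips are over the pad, about 2 mm to the left of its centre. In the top view the needle and red clip are both visible. I'll correct the offset and go down to contact.

Emit:
apply_moves --motion '[{"x": 0.1,"y": -0.2,"z": -0.2,"yaw": 0,"hand": -1},{"x": 0.1,"y": -0.2,"z": -0.5,"yaw": 0,"hand": -1},{"x": 0.1,"y": -0.2,"z": -0.8,"yaw": 0,"hand": -1},{"x": 0.1,"y": -0.2,"z": -1.1,"yaw": 0,"hand": -1},{"x": 0.1,"y": -0.2,"z": -1.3,"yaw": 0,"hand": -1},{"x": 0.1,"y": -0.2,"z": -1.4,"yaw": 0,"hand": -1},{"x": 0.1,"y": -0.2,"z": -1.4,"yaw": 0,"hand": -1},{"x": 0.1,"y": -0.2,"z": -1.4,"yaw": 0,"hand": -1}]'

```text
clock: 5.65
position: [0.5673, 0.0676, 0.0581]
ee_rot: [-3.109, 0.45, -0.0]
force: [-1.7, 0.3, 5.3]
width: 0.004
gripper_force: 2.9
```

Emit:
apply_moves --motion '[{"x": 0,"y": 0,"z": -0.1,"yaw": 0,"hand": -1},{"x": 0,"y": 0,"z": -0.2,"yaw": 0,"hand": -1},{"x": 0,"y": 0,"z": -0.3,"yaw": 0,"hand": -1},{"x": 0,"y": 0,"z": -0.4,"yaw": 0,"hand": -1},{"x": 0,"y": 0,"z": -0.4,"yaw": 0,"hand": -1},{"x": 0,"y": 0,"z": -0.4,"yaw": 0,"hand": -1}]'

```text
clock: 6.4
position: [0.5674, 0.0679, 0.0544]
ee_rot: [-3.109, 0.45, -0.001]
force: [-2.6, 2.2, 9.6]
width: 0.004
gripper_force: 4.2
```

```bash
python3 - <<'E'
from h import *
t=get_image("top");j=cv2.resize(t[115:165,280:350],None,fx=8,fy=8,interpolation=cv2.INTER_CUBIC);cv2.imwrite("pics/t4.png",j)
st=observe();print(st["clock"],st["position"],st["force"])
f=np.load("fit.npy");M=mk(*f[:3])
for th in(0,.3,.45,.6):
    a=proj("top",[M(mark(th,0)),M(mark(th,.095))]);print(th,((a-[280,115]+.5)*8-.5).round(0).tolist())
E
```

```text
6.45 [0.56742864 0.06793927 0.0544022 ] [-2.65732192  1.09926686  8.30567406]
0 [[231.0, 157.0], [373.0, 259.0]]
0.3 [[231.0, 157.0], [282.0, 241.0]]
0.45 [[231.0, 157.0], [233.0, 229.0]]
0.6 [[231.0, 157.0], [185.0, 215.0]]
```

View pics/t4.png

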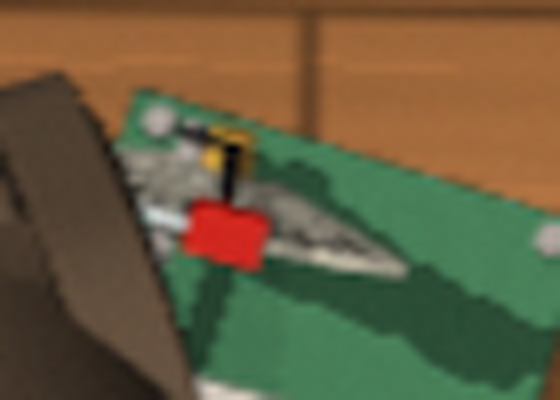

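The needle runs from (232,145) into the middle of the red clip at (227,235), so it is on the mark. I'll hold it there.

Emit:
apply_moves --motion '[{"x": 0,"y": 0,"z": 0,"yaw": 0,"hand": -1},{"x": 0,"y": 0,"z": 0,"yaw": 0,"hand": -1},{"x": 0,"y": 0,"z": 0,"yaw": 0,"hand": -1},{"x": 0,"y": 0,"z": 0,"yaw": 0,"hand": -1},{"x": 0,"y": 0,"z": 0,"yaw": 0,"hand": -1},{"x": 0,"y": 0,"z": 0,"yaw": 0,"hand": -1},{"x": 0,"y": 0,"z": 0,"yaw": 0,"hand": -1},{"x": 0,"y": 0,"z": 0,"yaw": 0,"hand": -1},{"x": 0,"y": 0,"z": 0,"yaw": 0,"hand": -1},{"x": 0,"y": 0,"z": 0,"yaw": 0,"hand": -1}]'

```text
clock: 7.7
position: [0.5674, 0.068, 0.0544]
ee_rot: [-3.109, 0.45, -0.001]
force: [-2.3, 0.8, 8.6]
width: 0.005
gripper_force: 4.2
```

Emit:
apply_moves --motion '[{"x": 0,"y": 0,"z": 0.08,"yaw": 0,"hand": -1},{"x": 0,"y": 0,"z": 0.16,"yaw": 0,"hand": -1},{"x": 0,"y": 0,"z": 0.24,"yaw": 0,"hand": -1},{"x": 0,"y": 0,"z": 0.32,"yaw": 0,"hand": -1},{"x": 0,"y": 0,"z": 0.4,"yaw": 0,"hand": -1},{"x": 0,"y": 0,"z": 0.48,"yaw": 0,"hand": -1},{"x": 0,"y": 0,"z": 0.56,"yaw": 0,"hand": -1},{"x": 0,"y": 0,"z": 0.64,"yaw": 0,"hand": -1},{"x": 0,"y": 0,"z": 0.72,"yaw": 0,"hand": -1},{"x": 0,"y": 0,"z": 0.8,"yaw": 0,"hand": -1}]'

```text
clock: 8.95
position: [0.5672, 0.0672, 0.0616]
ee_rot: [3.109, -0.451, -0.0]
force: [0.2, -0.3, 0.3]
width: 0.004
gripper_force: 0.0
```

Emit:
apply_moves --motion '[{"x": 0,"y": 0,"z": 0.1,"yaw": 0,"hand": -1},{"x": 0,"y": 0,"z": 0.3,"yaw": 0,"hand": -1},{"x": 0,"y": 0,"z": 1,"yaw": 0,"hand": -1},{"x": 0,"y": 0,"z": 3,"yaw": 0,"hand": -1},{"x": 0,"y": 0,"z": 6,"yaw": 0,"hand": -1},{"x": 0,"y": 0,"z": 9,"yaw": 0,"hand": -1},{"x": -2,"y": 0,"z": 11,"yaw": 0,"hand": -1},{"x": -4,"y": 0,"z": 12,"yaw": 0,"hand": -1},{"x": -4,"y": 0,"z": 12,"yaw": 0,"hand": -1},{"x": -4,"y": 0,"z": 12,"yaw": 0,"hand": -1}]'

```text
clock: 10.2
position: [0.5278, 0.0672, 0.1818]
ee_rot: [-3.109, 0.451, -0.001]
force: [-0.4, -0.3, 0.7]
width: 0.0
gripper_force: 0.0
```

```bash
python3 - <<'E'
from h import *
t=get_image("top");j=cv2.resize(t[115:165,280:350],None,fx=8,fy=8,interpolation=cv2.INTER_CUBIC);cv2.imwrite("pics/t5.png",j)
st=observe();print(st["clock"],st["position"],st["force"])
E
```

```text
10.25 [0.52777292 0.06721161 0.18152953] [-1.04592615  0.1925207   0.21675918]
```

View pics/t5.png

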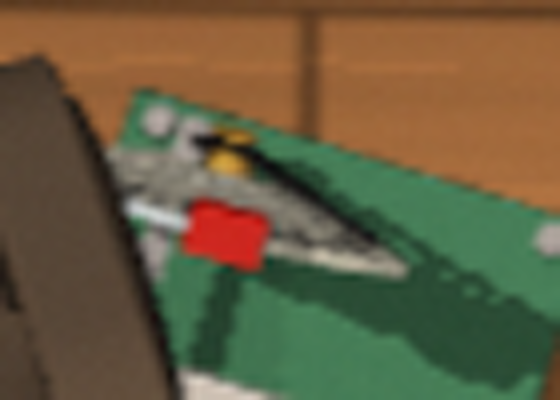

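The needle is back at rest, with its tip at about (385,255). The red clip hasn't moved and the arm is clear, so I'm handing in.

```bash
python3 -c "
from cell import sign_off
print(sign_off())"
```

```text
the job is handed in; nothing more can be done
None
```

I pressed the pad until the needle stood on the red mark, held it there for about 1.3 s, then eased it back to rest, moved the arm clear and handed the job in; the sign-off gave no verdict.

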